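# Release a V-die segment past the spring catch into the pick-up nest

## Robot

A 6-joint arm with a two-finger parallel gripper is mounted at the origin on a cart in front of the work surface, level with it; the furniture and walls round the work are solid. World frame = base frame: x ahead of the robot, y to its left, z up, the work surface at z = 0. Lengths are in mm, angles in rad, forces in N, time in s.
With the tool pointing down it reaches from about 350 to 875 mm from the base axis. Payload 4.2 kg.
Tool frame: the origin (TCP) lies on the mounting face of the last link; the fingertips stand 173 mm ahead of it and the grasp point (between the pads) lies grip_point_offset ahead of it (grip_point_offset is the distance from the TCP to the grasp point, in mm); z points along the fingers, y is the line along which they close (so a half turn about z gives the same grasp; the last joint's range is limited). The gripper opens to 85 mm and grips with 20 to 120 N. Pads are 22 mm wide; open, the fingers measure 114 mm over their backs; the gripper's body (76 mm by 85 mm) begins 54 mm behind the grasp point. The pads swing forward as they close: fully open they stand 13 mm farther back than shut.
Start: joints at [1.386, 0.385, 0.008, 0, -1.194, -0.259], TCP at [268.325, 564.448, 404.712] pointing down, gripper open.
Joint ranges: [-3.14, 3.14], [-1.21, 2.06], [-1.07, 1.41], [-3.16, 2.05], [-2.99, -0.16], [-3.1, 3.1]. Speed limits (rad/s): [2.79, 2.79, 3.14, 3.14, 3.14, 3.14].

## Interface

Orientations are given as a unit quaternion [x, y, z, w].
In Python, from bench import read_state, get_image, job_done, recognise, place_of, grip_point_offset gives the robot as it stands. The module is installed in compiled form; this text tells all that it offers.
- The arm moves only by the tool carry_out, never from a script. Its arguments are lists of equal length, an entry for each row: "slide": the shift along the tool's x, y, z in m, a list of three; "roll": the turn about the tool's z in degrees; "claw": the finger opening in m, from 0 to 0.0854. A call has 1 to 8 rows; each row is the pose to reach, as a shift and turn from the pose commanded when the call began, along the tool's axes at that moment; what a row does not reach only later rows make up. A row lasts 1/8 s, in which the tool goes at most 62.5 mm and 10.7 degrees, less where a joint would pass 70% of its speed; a pose out of reach is approached as far as the arm can. A call with a gripper value outside its range is refused whole. The fingers move at their own pace and stop on an object; the grip force is fixed at half the most. Time passes only in rows, so rows that repeat a pose let the fingers close. It gives the time, the measured TCP pose, the force, the opening and the grip force at its end, in the units of the state.
- read_state(): the state, without advancing time (a new reading comes with each control period).
- get_image(name): name is "scene" or "top"; returns a dict with "img" (480x640x3 uint8, red, green, blue), "z_map" (480x640 float32, mm along the optical axis (not along the pixel's ray), 0 where there is no reading), "mtx" (3x3 intrinsics, pixels), "world_from_camera" (4x4, takes a point from camera to world coordinates). Camera axes: x right, y up, looking along -z (the intrinsics and any distortion apply to the point x, -y, -z); pixel columns grow to the right and rows downward; lengths in mm; the calibration is good to about 2 mm. A picture is of the moment at which its call begins.
- job_done(): hands the job in; it is judged then, once.
Trained networks look in a picture, given as the dict that the camera call returned (one of the last four; its "shot" number tells which), for a name from the list of things; names that differ only in an ending like _2 or _b are one class to them, and where a whole thing is asked for, a point or a joint stands for the part that bears it (a point fixed in the world has none). Each returns a list of dicts, best first, with "conf" (0 to 1); they miss things now and then, are a little off and sometimes report something else, mostly with a low value. They report only what shows in the picture. A call takes as long as a camera call. They do not tell look-alikes from the thing itself.
- recognise(picture, thing): "at" ([column, row] in pixels, amid what is visible of it).
- place_of(picture, thing): "at" ([column, row] in pixels: a listed point, or the origin of a listed thing).
The state is a dict: "clock": time; "joints": joint angles; "joint_vel": joint speeds; "joint_efforts": joint torques, N m; "position": TCP position; "ee_rot": TCP orientation; "contact_force": force on the tool from outside, world axes, zero at the start; "wrist_torque": the same for the moment, N m; "gripper_width": finger opening in mm; "grasp_force": force on a finger pad.
Only numpy, scipy, OpenCV 4.12 (cv2) and the standard library are available. Lean on these libraries where they do the work, as an engineer would, in place of code of your own. Each camera call takes 0.05 s, during which the arm holds its last target. There are 200 camera calls.

## Task

Feed the front die segment into the pick-up nest of the die staging rail: hold the spring catch down with the fingertips and push the segment (the one nearer the two stop lugs) past the lugs, right up to the end stop; then let go so that the catch springs up behind it. Only press and push: never take the segment between the fingers or lift it, and leave the second segment at the other end of the rail and the things round the rail where they are.

Things in the scene. Friction and masses are not known exactly. Their poses are not given: they have to be found in the camera images.
- die_rail: Dark steel rail screwed to the worktop, 330 mm long (y), 72 mm wide (x), with screwed feet to |x| = 62 mm. Origin: centre of its underside. Two runners, tops at z = 30 mm, carry the segments; between them a groove 46 mm wide holds the catch. Side walls, inner faces at |x| = 31.5 mm, rise to z = 38 mm. End stop at the +y end: inner face y = 150 mm, top z = 53 mm. Open above
- die_catch (a joint): How far the spring catch is pressed: 0 = up, 0.010 m = fully down. It is a bright steel strip 43 mm wide in the rail's groove, from y = -72 to 140 mm, running under the front segment, with two stop lugs. Pressed anywhere, it all sinks straight down; from 7.5 mm on a segment can pass over the lugs, and then keeps them down itself. Spring: 1.5 N up, 3 N fully down
- catch_pad (a point): Middle of the catch's grooved finger area, on its top surface: x = 0, y = -26 mm, z = 27.5 mm of the rail when up. This is open strip in the gap (at least 80 mm) between the two segments. A fingertip can press it and slide along it, up to and between the lugs
- catch_lugs (a point): Midpoint between the tops of the catch's two upright stop lugs: x = 0, y = 91 mm, z = 37 mm of the rail when up (7 mm above the runners). Each lug is 5 mm wide (|x| = 16.5 to 21.5 mm, 33 mm free between them) and 6 mm thick (y = 88 to 94 mm)
- die_front: Front V-die segment, plain grey steel, loose on the runners, about 0.9 kg: flange 60 mm wide (x), 16 mm high; body 42 mm wide; 40 mm high in all, 50 mm long (y), V groove along its top. Origin: centre of its underside; axes as the rail's. Starts 2 to 30 mm short of the lugs; slides to the rail's +y when its rear (-y) face is pushed with 5 to 15 N
- nest (a point): Where the front segment's origin shall finally be: at x = 0, y = 125 mm, z = 30 mm of the rail. There the segment touches the end stop and its rear face is 6 mm past the lugs
- die_next: Second, equal V-die segment at the tail (-y) end of the rail, to be left there. Origin: centre of its underside
- t_block: Yellow T-shaped clamp block, 40x44x24 mm, lying beside the rail; a bystander. Origin: centre of its underside
- hex_key_1: Bright L hex key, 30x82x5 mm, lying beside the rail; a bystander. Origin: centre of its underside
- spanner_17: Combination spanner, 36x185x8 mm, lying in front of the rail; a bystander. Origin: centre of its underside
- nut_0: M12 nut, 19x22x10 mm, lying in front of the rail; a bystander. Origin: centre of its underside
- square: Small machinist square, 91x70x14 mm, lying past the rail's tail; a bystander. Origin: centre of its underside
Mind the look-alikes: they are no part of the job. What is shaped like the die_front but orange is not meant.

How it is judged (in metres and radians):
On the way, in this order (a step that is already met when the one before it is completed fails the run):
1. the catch is pressed down while the front segment still stands behind the lugs (value of joint die_catch above 0.006 m and y of die_front in the frame of die_rail below 0.0655 m), for 0.1 s.
2. the front segment is pushed over the lugs, which stay down (y of die_front in the frame of die_rail between 0.07 and 0.116 m and value of joint die_catch above 0.005 m), for 0.05 s.
At the end, for the whole second after the job is handed in: The front segment lies flat in the nest, at rest, within 4.5 mm of the end stop, and the catch is up again (less than 1.5 mm down) behind it; the second segment is within 15 mm and every bystander within 20 mm of where it was (y of die_front in the frame of die_rail between 0.1205 and 0.128 m and z of die_front in the frame of die_rail between 0.028 and 0.032 m and angle between die_front's own z axis and vertical below 0.05 rad and value of joint die_catch below 0.0015 m and linear speed of die_front below 0.01 m/s and distance of die_next from where it was at the start of the episode below 0.015 m and distance of each of t_block, hex_key_1, spanner_17, nut_0, square from where it was at the start of the episode below 0.02 m); the robot touches nothing.
It fails at once if the front segment is lifted (more than 5 mm off the runners) or tipped (z of die_front in the frame of die_rail above 0.035 m or angle between die_front's own z axis and vertical above 0.15 rad).
It fails at once if the front segment is taken between the fingers (y of the grasp point in the frame of die_front between -0.024 and 0.024 m and x of the grasp point in the frame of die_front between -0.028 and 0.028 m and z of the grasp point in the frame of die_front below 0.052 m and contact force between the fingers and die_front above 1 N).
It fails at once if the second segment is moved more than 15 mm (distance of die_next from where it was at the start of the episode above 0.015 m).
It fails at once if a thing beside the rail is moved more than 20 mm (distance of any of t_block, hex_key_1, spanner_17, nut_0, square from where it was at the start of the episode above 0.02 m).
It also fails if it takes over 38 s, if anything falls off the work surface, if the arm or the gripper's body presses on something with over 40 N, if the wrist force passes 120 N, or if a joint passes its speed limit or range.

## Working session

There is one attempt and no reset: what is moved stays moved. The work goes in short steps, Python scripts to look and compute and a tool call to move; the robot and the scene stay as the last step left them, time stands still between calls to the robot, and variables do not carry over. Pictures are saved under pics/ and viewed, at most 10 in all, crops included, and the job is handed in when it is done.

Besides the shell and the picture viewer there is one more tool, called after "Call:" as name(argument=value, ...), one argument or row to a line, values as JSON. carry_out: Moves the arm, as the interface text tells. Its arguments: {"type":"object","properties":{"slide":{"type":"array"},"roll":{"type":"array"},"claw":{"type":"array"}},"required":["slide","roll","claw"]}

```bash
mkdir -p pics
cat > h.py <<'E'
import numpy as np, cv2
from bench import *
def ray(p,uv):
    d=np.array([(uv[0]-p['mtx'][0][2])/p['mtx'][0][0],-(uv[1]-p['mtx'][1][2])/p['mtx'][1][1],-1.])
    return d
def world(p,uv,z=None):
    T=np.array(p['world_from_camera']);d=T[:3,:3]@ray(p,uv);o=T[:3,3]
    if z is None:
        u,v=int(round(uv[0])),int(round(uv[1]));w=p['z_map'][max(v-1,0):v+2,max(u-1,0):u+2];w=w[w>0]
        return o+d*np.median(w) if w.size else None
    return o+d*(z-o[2])/d[2]
def save(p,n,crop=None,s=1):
    i=p['img'][:,:,::-1]
    if crop: i=i[crop[1]:crop[3],crop[0]:crop[2]]
    cv2.imwrite('pics/'+n,cv2.resize(i,None,fx=s,fy=s,interpolation=cv2.INTER_CUBIC))
E
python3 - <<'E'
from h import *
np.set_printoptions(precision=1,suppress=True)
print(grip_point_offset, read_state())
ims=[]
for n in('scene','top'):
    p=get_image(n);save(p,n+'0.png');print(n,p['mtx'],p['world_from_camera'])
    ims.append(p['img'])
    for t in('die_rail','die_catch','catch_pad','catch_lugs','die_front','nest','die_next'):
        for r in place_of(p,t)[:3]: print(t,np.round(r['at']),r['conf'],world(p,r['at']))
cv2.imwrite('pics/both.png',cv2.resize(np.vstack(ims)[:,:,::-1],(400,600)))
E
```

```text
154.70000000000002 {'clock': 0.0, 'joints': array([ 1.4,  0.4,  0. , -0. , -1.2, -0.3]), 'joint_vel': array([ 0., -0., -0.,  0.,  0.,  0.]), 'joint_efforts': array([ -0. , -39.2,  18.8,   4.2,  -0. ,  -0. ]), 'position': array([268.2, 564.3, 403.6]), 'ee_rot': array([ 1. , -0.2, -0. ,  0. ]), 'contact_force': array([0.2, 0.2, 0.2]), 'wrist_torque': array([-0.,  0., -0.]), 'grasp_force': 0.0, 'gripper_width': 85.27827859481512}
scene [[593.6   0.  318.6]
 [  0.  593.6 234.7]
 [  0.    0.    1. ]] [[   0.7    0.5   -0.5   73.7]
 [  -0.7    0.5   -0.5 -482.9]
 [  -0.     0.7    0.7  759.6]
 [   0.     0.     0.     1. ]]
die_rail [325. 282.] 0.93 [ 500.2 -103.1   28.6]Traceback (most recent call last):
  File "<stdin>", line 9, in <module>
ValueError: it knows: catch_lugs, catch_pad, die_front, die_next, die_rail, hex_key, nest, nut, spanner, square, t_block
```

Run:
```python
from h import *
np.set_printoptions(precision=3,suppress=True)
for n in('scene','top'):
    p=get_image(n);save(p,n+'1.png');print(n,p['world_from_camera'])
    for t in('die_rail','catch_pad','catch_lugs','die_front','nest','die_next','hex_key','t_block','nut','spanner','square'):
        for r in place_of(p,t)[:3]: print(t,np.round(r['at']),round(r['conf'],2),world(p,r['at']))
print(read_state()['ee_rot'])
```

```text
scene [[   0.673    0.547   -0.498   73.699]
 [  -0.74     0.493   -0.458 -482.894]
 [  -0.005    0.677    0.736  759.634]
 [   0.       0.       0.       1.   ]]
die_rail [322. 283.] 0.78 [ 494.546 -100.874   29.547]
catch_pad [342. 278.] 0.66 [ 522.548 -117.928   29.936]
catch_lugs [274. 248.] 0.64 [497.034   5.187  28.469]
die_front [297. 262.] 0.8 [484.134 -58.526  56.416]
die_front [180. 239.] 0.69 [404.669 135.186  31.635]
nest [256. 242.] 0.92 [487.343  37.546  29.542]
die_next [389. 296.] 0.86 [ 524.574 -206.532   62.255]
hex_key [302. 225.] 0.67 [584.373  25.433   2.023]
t_block [364. 248.] 0.57 [606.898 -95.771  13.205]
nut [233. 287.] 0.68 [407.141  10.036   7.43 ]
spanner [319. 337.] 0.76 [ 429.502 -153.979    7.092]
square [473. 335.] 0.58 [ 589.448 -320.996    2.052]
top [[ -0.025   0.971  -0.239 355.67 ]
 [ -1.     -0.025   0.004 -36.264]
 [ -0.002   0.239   0.971 928.918]
 [  0.      0.      0.      1.   ]]
die_rail [347. 275.] 0.9 [513.137 -86.338  26.29 ]
catch_pad [362. 270.] 0.71 [ 521.104 -114.722   28.207]
catch_pad [293. 338.] 0.51 [404.847  13.679   1.998]
catch_lugs [301. 280.] 0.9 [506.351  -2.712  27.911]
die_front [215. 330.] 0.89 [418.824 148.134  39.255]
die_front [322. 279.] 0.87 [500.916 -41.261  64.234]
nest [284. 290.] 0.64 [487.333  28.576  27.679]
die_next [406. 256.] 0.78 [ 537.076 -188.601   67.896]
hex_key [292. 243.] 0.69 [582.025  15.286  -0.413]
t_block [343. 224.] 0.79 [610.673 -82.413  24.856]
nut [290. 340.] 0.48 [401.26   19.169   1.718]
spanner [378. 318.] 0.62 [ 436.369 -142.119   -0.16 ]
square [467. 241.] 0.75 [ 576.858 -318.395   -0.423]
[ 0.975 -0.22   0.     0.   ]
```

View pics/scene1.png

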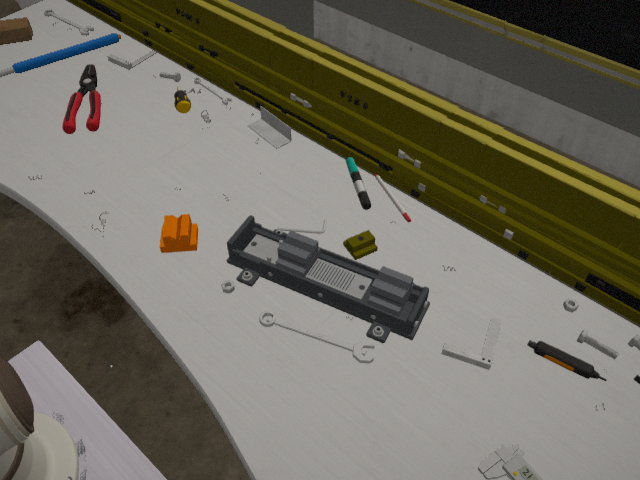

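View pics/top1.png

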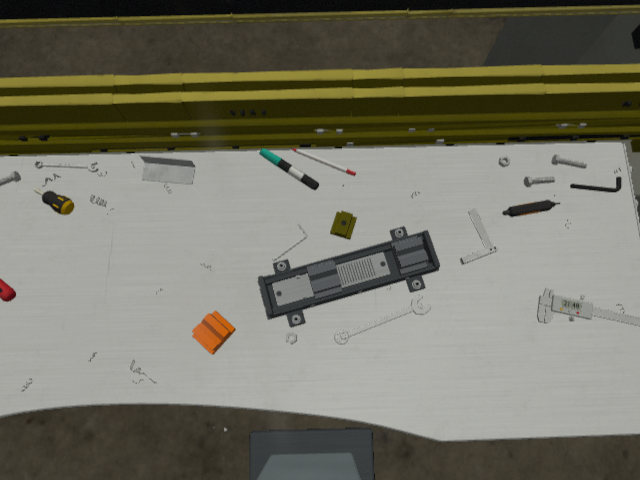

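The scene view shows the rail with the front segment at (297,250), nearer the end stop, and the second segment at (390,288). In the top view they are at (322,277) and (411,253).

Candidates for die_front:
- Grey front segment: scene (297,250), top (322,277).
- Grey second segment: scene (390,288), top (411,253).
- Orange look-alike: scene (180,235), top (213,332).

I choose the grey one nearer the lugs and the end stop. Next I'll fit the rail pose.

Run:
```python
from h import *
np.set_printoptions(precision=2,suppress=True)
for n in('scene','top'):
    p=get_image(n);K=p['mtx'];T=np.array(p['world_from_camera'])
    v,u=np.mgrid[:480,:640];z=p['z_map']
    c=np.stack([(u-K[0][2])/K[0][0]*z,-(v-K[1][2])/K[1][1]*z,-z],-1)
    w=(c@T[:3,:3].T+T[:3,3])[z>0]
    w=w[(abs(w[:,0]-515)<90)&(abs(w[:,1]+82)<190)]
    print(n,'table z',np.median(w[w[:,2]<4,2]))
    m=w[(w[:,2]>33)&(w[:,2]<75)]
    r=cv2.minAreaRect(m[:,:2].astype(np.float32));print('rail rect',r)
    (cx,cy),(a,b),_=r;B=cv2.boxPoints(r);e=[B[1]-B[0],B[2]-B[1]];e=max(e,key=np.linalg.norm);e=e/np.linalg.norm(e)
    if e[1]<0:e=-e
    ex=np.array([e[1],-e[0]]);o=np.array([cx,cy]);print('y axis',e,np.degrees(np.arctan2(-e[0],e[1])))
    q=np.c_[(w[:,:2]-o)@ex,(w[:,:2]-o)@e,w[:,2]]
    h=q[(q[:,2]>58)&(abs(q[:,0])<30)]
    for s in(h[h[:,1]>-60],h[h[:,1]<-60]):print('seg x',np.percentile(s[:,0],[2,98]),'y',np.percentile(s[:,1],[2,98]),'z',np.percentile(s[:,2],[50,95]))
    k=q[(abs(q[:,0])<20)&(q[:,2]>44)&(q[:,1]>100)];print('stop y',np.percentile(k[:,1],[5,95]),np.median(k[:,2]))
    k=q[(abs(q[:,0])<15)&(abs(q[:,1]+26)<20)];print('pad z',np.median(k[:,2]))
    if n=='top':save(p,'crop.png',(250,215,450,335),4)
```

```text
scene table z 1.5461881265365491
rail rect ((514.2673950195312, -89.32188415527344), (75.55145263671875, 320.48333740234375), 14.81531810760498)
y axis [-0.26  0.97] 14.815316
seg x [-21.68  20.11] y [22.21 70.89] z [70.04 73.24]
seg x [-21.79  19.55] y [-135.98  -87.21] z [70.24 73.23]
stop y [149.5  158.34] 52.961978079139044
pad z 29.29711298214727
top table z -0.054573927461149196
rail rect ((515.204833984375, -89.4305419921875), (72.45590209960938, 319.9856262207031), 14.642014503479004)
y axis [-0.25  0.97] 14.642019
seg x [-20.95  19.73] y [23.54 71.57] z [69.14 71.97]
seg x [-20.98  19.98] y [-135.    -86.16] z [68.81 71.89]
stop y [150.09 159.25] 52.34481247291035
pad z 27.597335729650695
```

View pics/crop.png

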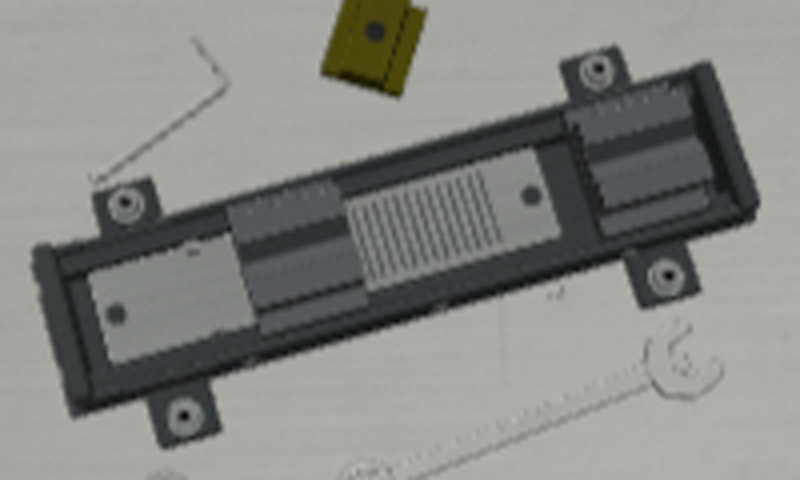

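Call:
carry_out(
  slide=[
    [0.032,0.031,0],
    [0.065,0.063,0],
    [0.097,0.094,0],
    [0.13,0.126,0],
    [0.162,0.157,0],
    [0.195,0.188,0],
    [0.227,0.22,0],
    [0.26,0.25,0],
  ],
  roll=[-2.5,-5,-7.5,-10,-12.5,-15,-17.5,-20],
  claw=[0,0,0,0,0,0,0,0],
)

```text
clock: 2.4
position: [396.0, 225.5, 405.1]
ee_rot: [0.999, -0.046, 0.0, -0.0]
contact_force: [0.1, 0.3, 0.1]
gripper_width: 0.5
grasp_force: 0.0
```

```bash
cat > g.py <<'E'
from h import *
from scipy.spatial.transform import Rotation as R
import sys
np.set_printoptions(precision=4,suppress=True)
o=np.array([514.8,-89.4]);a=np.radians(14.7);ey=np.array([-np.sin(a),np.cos(a)]);ex=np.array([np.cos(a),np.sin(a)])
def go(rx,ry,tipz):
    s=read_state();M=R.from_quat(s['ee_rot']).as_matrix();p=s['position']
    t=np.r_[o+rx*ex+ry*ey,tipz+173]
    yaw=np.degrees(np.arctan2(M[1,1],M[0,1]));d=(-75.3-yaw+180)%360-180
    print('t',s['clock'],'j',s['joints'],'F',s['contact_force'],'w',s['gripper_width'])
    q=p[:2]-o;print('tip rail',q@ex,q@ey,p[2]-173,'R z',M[:,2]);print('slide',M.T@(t-p)/1e3,'roll',-d)
if __name__=='__main__':go(*map(float,sys.argv[1:]))
E
python3 g.py 0 -25 130
```

```text
t 2.4 j [ 0.8761  0.0921 -0.3851  0.0001 -1.0926  0.6018] F [0.1299 0.3275 0.0692] w 0.46381923654419827
tip rail -35.01578841565251 334.78792308251013 232.08340684695509 R z [ 0.0007  0.0007 -1.    ]
slide [0.156  0.3261 0.1019] roll -20.02198368670267
```

Call:
carry_out(
  slide=[
    [0.02,0.041,0.012],
    [0.039,0.082,0.025],
    [0.058,0.122,0.038],
    [0.078,0.163,0.051],
    [0.098,0.204,0.064],
    [0.117,0.245,0.076],
    [0.136,0.285,0.089],
    [0.156,0.326,0.102],
  ],
  roll=[-2.5,-5,-7.5,-10,-12.5,-15,-17.5,-20],
  claw=[0,0,0,0,0,0,0,0],
)

```text
clock: 3.4
position: [520.8, -113.7, 302.6]
ee_rot: [0.992, 0.128, 0.0, 0.0]
contact_force: [1.1, 0.5, 0.9]
gripper_width: -0.2
grasp_force: 0.0
```

```bash
python3 g.py 0 -27 50
```

```text
t 3.4 j [ 0.0895  0.3297 -0.3595  0.0002 -0.8808  1.7372] F [1.1151 0.5406 0.8805] w -0.16827260899345686
tip rail -0.3976077075358316 -25.04265096544928 129.55815604747283 R z [ 0.0008 -0.0001 -1.    ]
slide [0.0003 0.0019 0.0796] roll -0.03194882174247482
```

Call:
carry_out(
  slide=[
    [0,0,0.03],
    [0,0.001,0.06],
    [0,0.001,0.08],
    [0,0.001,0.08],
    [0,0.001,0.08],
  ],
  roll=[0,0,0,0,0],
  claw=[0,0,0,0,0],
)

```text
clock: 4.03
position: [521.0, -113.2, 223.6]
ee_rot: [0.992, 0.127, 0.001, 0.0]
contact_force: [0.5, -0.7, 0.7]
gripper_width: 0.4
grasp_force: 0.0
```

```bash
python3 g.py 0 -27 20
python3 - <<'E'
from h import *
p=get_image('scene');save(p,'near.png',(220,190,440,350),3.6)
E
```

```text
t 4.025 j [ 0.0906  0.4369 -0.4412  0.0005 -0.6911  1.7346] F [ 0.5366 -0.6547  0.6597] w 0.442754820659995
tip rail 0.011577508712149612 -24.577584293279795 50.61307696446653 R z [ 0.0017 -0.0002 -1.    ]
slide [-0.0001  0.0024  0.0306] roll -0.10045687561222394
```

View pics/near.png

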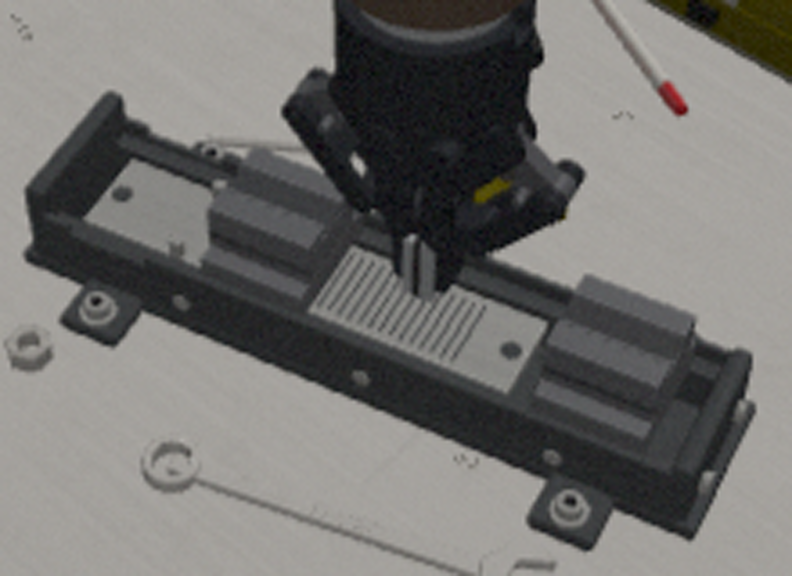

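The near view shows the closed tips over the grooved pad at crop (425,295). The linkage knuckles stick out along the rail at about (370,200) and (570,180) and may touch the segment's top edge. I'll measure the finger profile from depth.

Run:
```python
from g import *
s=read_state();tz=s['position'][2]-173;c0=s['position'][:2]
for n in('scene','top'):
    p=get_image(n);K=p['mtx'];T=np.array(p['world_from_camera']);z=p['z_map']
    v,u=np.mgrid[:480,:640]
    c=np.stack([(u-K[0][2])/K[0][0]*z,-(v-K[1][2])/K[1][1]*z,-z],-1)
    w=(c@T[:3,:3].T+T[:3,3])[z>0]
    q=np.c_[(w[:,:2]-c0)@ex,(w[:,:2]-c0)@ey,w[:,2]-tz]
    q=q[(abs(q[:,0])<70)&(abs(q[:,1])<90)]
    for h in range(-4,120,8):
        k=q[(q[:,2]>=h)&(q[:,2]<h+8)]
        if h<24:k=k[(abs(k[:,1])<30)]
        if len(k)>3:print(n,h,len(k),'x',np.percentile(k[:,0],[1,99]),'y',np.percentile(k[:,1],[1,99]))
```

```text
scene 4 36 x [-12.2191   0.9238] y [-11.0094  11.8171]
scene 12 68 x [-11.8106   6.5793] y [-12.3381  14.027 ]
scene 20 63 x [-12.2909   5.5462] y [-12.8969  14.0116]
scene 28 60 x [-12.4886   2.8488] y [-12.4251  13.8887]
scene 36 46 x [-13.3671  -4.2189] y [-13.811   14.2637]
scene 44 124 x [-14.2126   9.2357] y [-28.9315  33.7728]
scene 52 267 x [-14.3167   9.87  ] y [-34.1543  38.3006]
scene 60 148 x [-16.8558   9.176 ] y [-41.1519  45.5521]
scene 68 210 x [-18.3635   4.3963] y [-48.509   52.0926]
scene 76 203 x [-19.122    1.9333] y [-53.8396  57.3084]
scene 84 296 x [-18.1867   9.2638] y [-59.6988  61.1838]
scene 92 398 x [-20.5008  11.6744] y [-59.5782  61.1339]
scene 100 255 x [-21.2371   3.2428] y [-47.3434  49.0963]
scene 108 138 x [-20.3212   6.1549] y [-40.669   42.5425]
scene 116 61 x [-12.8889   6.4936] y [-38.5455   2.6706]
top 44 6 x [-12.7548 -11.3272] y [24.9212 33.193 ]
top 52 16 x [-13.1752  -4.4886] y [22.6703 36.9197]
top 60 19 x [-11.7986  -5.6572] y [26.5632 42.2079]
top 68 21 x [-11.8033  -3.792 ] y [33.92   47.6692]
top 76 11 x [-11.7042  -5.5993] y [39.2874 53.2222]
top 84 78 x [-12.7973   9.1988] y [18.059  62.5636]
top 92 81 x [-11.5614   8.912 ] y [14.0782 60.9591]
top 100 37 x [-10.6932   4.4573] y [34.7042 49.3274]
top 108 23 x [-11.1813   1.601 ] y [35.1929 42.8692]
top 116 5 x [-10.2056  -0.7265] y [36.579 38.619]
```

Closed, the linkage stands 34 mm out at the segment's top height, so I'll turn the tool 90° to put the linkage across the rail. The fingers are ±12 mm at lug height, which fits the ±16.5 mm gap.

Call:
carry_out(
  slide=[
    [0,0,0],
    [0,0,0],
    [0,0,0],
    [0,0,0],
    [0,0,0],
    [0,0,0],
    [0,0,0],
    [0,0,0],
  ],
  roll=[10.5,21,31.5,42,52.5,63,73.5,84],
  claw=[0,0,0,0,0,0,0,0],
)

```text
clock: 5.18
position: [520.7, -113.2, 223.6]
ee_rot: [0.82, -0.572, 0.001, -0.001]
contact_force: [0.2, 0.9, -0.5]
gripper_width: -0.3
grasp_force: 0.0
```

Call:
carry_out(
  slide=[
    [0,0,0],
    [0,0,0],
  ],
  roll=[6,6],
  claw=[0,0],
)

```text
clock: 5.42
position: [520.7, -113.2, 223.5]
ee_rot: [0.791, -0.611, 0.001, -0.001]
contact_force: [0.6, 0.1, -0.8]
gripper_width: -0.0
grasp_force: 0.0
```

```bash
sed -i 's/-75.3-yaw/-165.3-yaw/' g.py; python3 g.py 0 -27 20
python3 - <<'E'
from g import *
s=read_state();tz=s['position'][2]-173;c0=s['position'][:2]
for n in('scene','top'):
    p=get_image(n);K=p['mtx'];T=np.array(p['world_from_camera']);z=p['z_map']
    v,u=np.mgrid[:480,:640]
    c=np.stack([(u-K[0][2])/K[0][0]*z,-(v-K[1][2])/K[1][1]*z,-z],-1)
    w=(c@T[:3,:3].T+T[:3,3])[z>0]
    q=np.c_[(w[:,:2]-c0)@ex,(w[:,:2]-c0)@ey,w[:,2]-tz]
    q=q[(abs(q[:,0])<70)&(abs(q[:,1])<40)]
    for h in range(0,80,4):
        k=q[(q[:,2]>=h)&(q[:,2]<h+4)]
        i=k[abs(k[:,0])<21]
        if len(i)>3:print(n,h,len(i),'x',np.percentile(k[:,0],[1,99]),'y(|x|<21)',np.percentile(i[:,1],[2,10,50,98]))
    save(p,n+'rot.png',(250,190,410,310),5) if n=='scene' else 0
E
```

```text
t 5.425 j [ 0.0906  0.4366 -0.442   0.     -0.6906  0.1651] F [ 0.6114  0.1126 -0.8022] w -0.045017733678684675
tip rail -0.34616878281214936 -24.467931026978544 50.48011329195393 R z [ 0.0016  0.0001 -1.    ]
slide [ 0.0025 -0.0003  0.0305] roll -0.04833618045546473
scene 4 10 x [-9.3626  4.4489] y(|x|<21) [-9.8946 -9.8138 -8.011   0.4921]
scene 8 20 x [-13.3972   4.4859] y(|x|<21) [-9.719  -9.5328 -6.0333  7.9703]
scene 12 30 x [-14.9042   5.614 ] y(|x|<21) [-9.7618 -9.2631 -2.1706  7.2005]
scene 16 24 x [-15.5705   5.6708] y(|x|<21) [-9.6619 -9.3733 -5.3574  8.369 ]
scene 20 28 x [-16.289    4.8717] y(|x|<21) [-10.1147  -9.4846  -4.9741   7.8471]
scene 24 19 x [-13.6475   5.2362] y(|x|<21) [-9.7226 -9.4656 -6.3541 -1.3631]
scene 28 14 x [-10.2478   6.1787] y(|x|<21) [-9.9954 -9.6065 -8.4746 -5.1005]
scene 32 8 x [-7.3961  3.451 ] y(|x|<21) [-9.775  -9.6359 -8.9906 -4.9238]
scene 36 7 x [-9.0795  5.4493] y(|x|<21) [-9.74   -9.7236 -8.9688 -7.7488]
scene 40 6 x [-13.4124   7.1739] y(|x|<21) [-10.7524 -10.5522  -9.9954  -9.4127]
scene 44 19 x [-26.945   20.9973] y(|x|<21) [-11.9466 -11.4419 -10.0424  -6.8358]
scene 48 27 x [-31.703   29.8796] y(|x|<21) [-12.4228 -11.8093  -9.7752   7.7265]
scene 52 44 x [-32.2122  32.01  ] y(|x|<21) [-10.8312 -10.1967  -1.1819   8.9532]
scene 56 16 x [-35.4883  33.499 ] y(|x|<21) [-10.8181 -10.5311  -7.6764   6.3118]
scene 60 11 x [-41.7452  42.334 ] y(|x|<21) [-10.6452 -10.1247  -6.7681   7.2272]
scene 64 24 x [-44.2004  41.147 ] y(|x|<21) [-15.1067 -14.743   -6.1856   7.0359]
scene 68 42 x [-47.1737  38.1142] y(|x|<21) [-15.6228 -15.384  -11.067    6.3526]
scene 72 28 x [-50.6631  15.8213] y(|x|<21) [-15.9235 -15.6675 -14.591   -8.4064]
scene 76 21 x [-54.0069  15.1738] y(|x|<21) [-15.5446 -15.4291 -14.783   -9.7273]
```

View pics/scenerot.png

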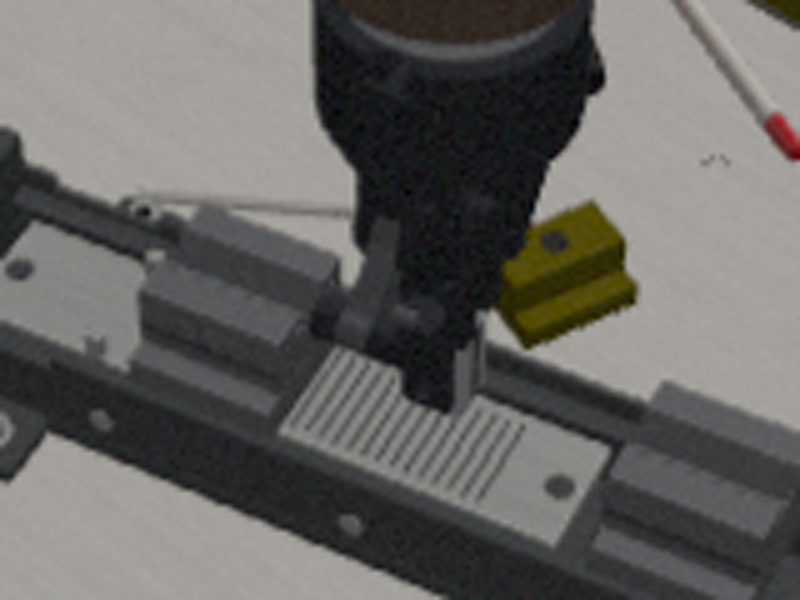

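The rotated view shows the tips on the pad at (435,400) and small pivot bosses just above. At z ≈ 33 only the flat pads would touch the segment. First I'll push it with the pads only, to just short of the lugs, so that only a short push is needed with the catch pressed.

Call:
carry_out(
  slide=[
    [0,0,0.017],
    [-0.012,0,0.017],
    [-0.024,0,0.017],
    [-0.031,0,0.017],
    [-0.035,0,0.017],
    [-0.039,0,0.017],
    [-0.043,0,0.017],
    [-0.047,0,0.017],
  ],
  roll=[0,0,0,0,0,0,0,0],
  claw=[0,0,0,0,0,0,0,0],
)

```text
clock: 6.52
position: [509.2, -68.3, 206.3]
ee_rot: [0.791, -0.612, 0.001, -0.0]
contact_force: [2.3, -5.4, 1.4]
gripper_width: 0.1
grasp_force: 3.0
```

```bash
cat > seg.py <<'E'
from g import *
def cloud(n):
    p=get_image(n);K=p['mtx'];T=np.array(p['world_from_camera']);z=p['z_map'];v,u=np.mgrid[:480,:640]
    c=np.stack([(u-K[0][2])/K[0][0]*z,-(v-K[1][2])/K[1][1]*z,-z],-1)
    w=(c@T[:3,:3].T+T[:3,3])[z>0]
    return p,np.c_[(w[:,:2]-o)@ex,(w[:,:2]-o)@ey,w[:,2]]
for n in('scene','top'):
    p,q=cloud(n)
    ty=(read_state()['position'][:2]-o)@ey
    k=q[(abs(q[:,0])<30)&(q[:,1]>ty+16)&(q[:,1]<140)&(q[:,2]>58)&(q[:,2]<78)]
    print(n,'front edge y',np.percentile(k[:,1],98) if len(k) else None,'z vs y slope',np.polyfit(k[:,1],k[:,2],1)[0] if len(k)>5 else None)
    k=q[(abs(q[:,0])<30)&(q[:,1]<-60)&(q[:,2]>58)&(q[:,2]<78)]
    print('next y',np.percentile(k[:,1],[2,98]))
go(0,0,20)
E
python3 seg.py
```

```text
scene front edge y 83.93682341196988 z vs y slope 0.1808734852992947
next y [-135.7741  -87.0512]
top front edge y 83.52662840409529 z vs y slope -0.027748175856184398
next y [-135.2435  -86.3405]
t 6.625 j [ 0.1839  0.439  -0.5044  0.0013 -0.626   0.0699] F [ 1.3615 -3.7474  1.1504] w 0.08677596390291778
tip rail -0.11768828757422611 22.180344038750814 33.27386813507766 R z [ 0.0015 -0.0005 -1.    ]
slide [ 0.0222 -0.0001  0.0133] roll -0.10213478604643456
```

Call:
carry_out(
  slide=[
    [0.002,0,0],
    [0.005,0,0],
    [0.005,0,0.007],
    [0.005,0,0.0145],
    [0.005,0,0.0145],
    [0.005,0,0.0145],
    [0.005,0,0.0145],
  ],
  roll=[0,0,0,0,0,0,0],
  claw=[0,0,0,0,0,0,0],
)

```text
clock: 7.5
position: [510.4, -72.6, 191.3]
ee_rot: [0.791, -0.612, 0.0, -0.0]
contact_force: [0.9, -1.5, 3.6]
gripper_width: -0.1
grasp_force: 1.5
```

```bash
python3 seg.py
python3 - <<'E'
from h import *
p=get_image('scene');save(p,'press.png',(230,190,390,310),5)
E
```

```text
scene front edge y 83.94849698106579 z vs y slope -0.026989680102090616
next y [-135.7633  -87.1987]
top front edge y 83.33363679558767 z vs y slope -0.019762871178094762
next y [-134.923   -86.3082]
t 7.6 j [ 0.174   0.4661 -0.511   0.0004 -0.5925  0.0803] F [ 1.3914 -0.9023  3.2112] w 0.09079907653469761
tip rail -0.06375801303271725 17.399153958944574 18.342407981659903 R z [ 0.0012  0.     -1.    ]
slide [ 0.0174 -0.0001 -0.0017] roll -0.11556920005818938
```

View pics/press.png

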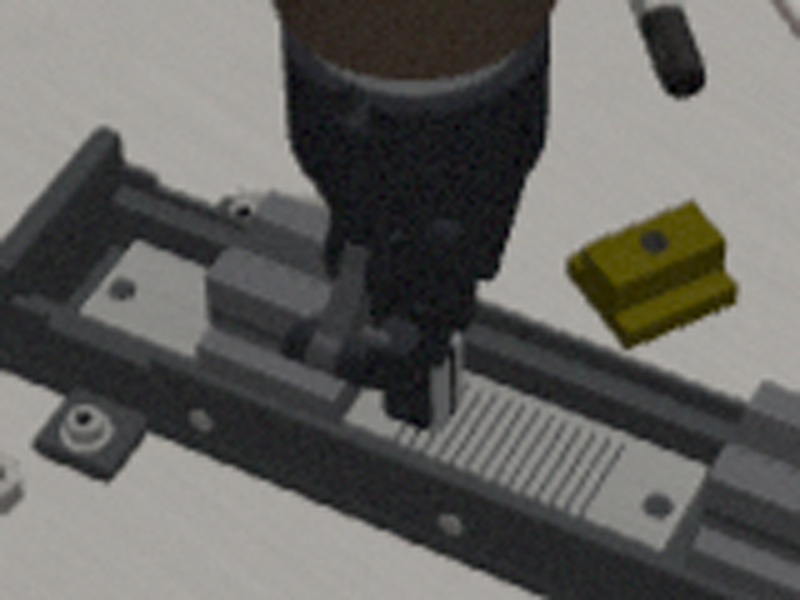

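The press view shows the tips at (415,420) down in the groove, with about 3.3 N upward, so the catch is roughly 9 mm down. The segment is flat and still short of the lugs. Next is the slow pressed push.

Call:
carry_out(
  slide=[
    [-0.003,0,0],
    [-0.005,0,0],
    [-0.007,0,0],
    [-0.009,0,0],
    [-0.011,0,0],
    [-0.013,0,0],
    [-0.0145,0,0],
    [-0.0145,0,0],
  ],
  roll=[0,0,0,0,0,0,0,0],
  claw=[0,0,0,0,0,0,0,0],
)

```text
clock: 8.65
position: [506.1, -59.1, 191.3]
ee_rot: [0.791, -0.612, 0.0, 0.001]
contact_force: [1.9, -6.7, 2.6]
gripper_width: -0.0
grasp_force: 1.5
```

```bash
python3 seg.py
```

```text
scene front edge y 95.90730032241535 z vs y slope -0.03564998805328212
next y [-135.7491  -87.0965]
top front edge y 95.13613138234068 z vs y slope -0.019458296366908028
next y [-135.054   -86.4754]
t 8.75 j [ 0.2029  0.4595 -0.5254  0.0013 -0.5867  0.0503] F [ 1.7344 -5.8336  3.0993] w 0.28671837685156903
tip rail -0.7097936695708568 31.496044705547316 18.278545907019634 R z [-0.0006 -0.0009 -1.    ]
slide [ 0.0315 -0.0008 -0.0017] roll -0.13087600891526563
```

Call:
carry_out(
  slide=[
    [-0.002,0,0],
    [-0.004,0,0],
    [-0.006,0,0],
    [-0.006,0,0],
    [-0.002,0,0],
    [0,-0.001,-0.005],
    [0,-0.001,-0.015],
    [0,-0.001,-0.015],
  ],
  roll=[0,0,0,0,0,0,0,0],
  claw=[0,0,0,0,0,0,0,0],
)

```text
clock: 9.75
position: [507.4, -58.2, 207.0]
ee_rot: [0.791, -0.612, 0.0, -0.001]
contact_force: [0.2, 1.6, -0.6]
gripper_width: 0.1
grasp_force: 0.0
```

```bash
python3 seg.py
```

```text
scene front edge y 101.63234288554865 z vs y slope 0.13011034489598874
next y [-135.8005  -87.0684]
top front edge y 100.97679527956736 z vs y slope -0.029516150330685106
next y [-135.2792  -86.2946]
t 9.85 j [ 0.2039  0.4353 -0.5111 -0.0002 -0.6244  0.0504] F [-0.3767 -0.5377  0.6454] w -0.09126685455554197
tip rail 0.4250914873054416 32.04379288540966 33.31132693047226 R z [ 0.      0.0001 -1.    ]
slide [0.032  0.0003 0.0133] roll -0.13705077868286253
```

Call:
carry_out(
  slide=[
    [-0.006,0,0],
    [-0.012,0,0],
    [-0.018,0,0],
    [-0.024,0,0],
    [-0.03,0,0],
    [-0.036,0,0],
    [-0.042,0,0],
    [-0.047,0,0],
  ],
  roll=[0,0,0,0,0,0,0,0],
  claw=[0,0,0,0,0,0,0,0],
)

```text
clock: 10.85
position: [495.3, -12.4, 206.3]
ee_rot: [0.791, -0.612, 0.0, 0.0]
contact_force: [1.0, -4.6, -1.5]
gripper_width: 0.2
grasp_force: 2.5
```

```bash
python3 seg.py
python3 - <<'E'
from h import *
p=get_image('scene');save(p,'push.png',(210,180,370,300),5)
E
```

```text
scene front edge y 139.71386676280122 z vs y slope 0.2346399918568178
next y [-135.8064  -87.1298]
top front edge y 139.34546628597644 z vs y slope -0.0004267212535626673
next y [-134.833   -86.3415]
t 10.95 j [ 0.3038  0.4166 -0.5476 -0.0008 -0.6063 -0.0484] F [ 0.0325 -0.7389 -1.0441] w 0.026767168602851818
tip rail 0.716899476682803 79.68893185554283 33.23347050318074 R z [ 0.0001  0.0005 -1.    ]
slide [0.0797 0.0006 0.0132] roll -0.10377825954773812
```

View pics/push.png

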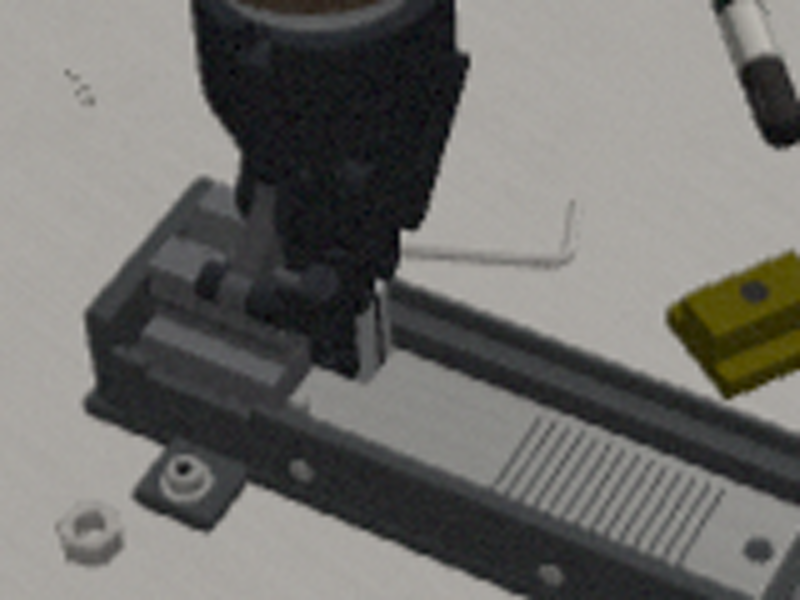

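The push view shows the segment flat at (220,310), near the end stop, with about 9 mm left to go. I'll finish slowly and watch the force.

Call:
carry_out(
  slide=[
    [-0.002,0,0],
    [-0.004,0,0],
    [-0.005,0,0],
    [-0.006,0,0],
    [-0.007,0,0],
    [-0.008,0,0],
    [-0.0085,0,0],
    [-0.009,0,0],
  ],
  roll=[0,0,0,0,0,0,0,0],
  claw=[0,0,0,0,0,0,0,0],
)

```text
clock: 12.0
position: [493.3, -4.4, 206.4]
ee_rot: [0.791, -0.612, 0.0, 0.0]
contact_force: [1.3, -6.5, -0.1]
gripper_width: 0.1
grasp_force: 2.7
```

```bash
python3 seg.py
```

```text
scene front edge y 139.71089702327595 z vs y slope 0.237354279596686
next y [-135.7995  -87.1169]
top front edge y 139.40344083525844 z vs y slope 0.0010324868046522305
next y [-135.0693  -86.3104]
t 12.1 j [ 0.3211  0.4138 -0.5533  0.0007 -0.6036 -0.0675] F [ 1.4599 -4.2724 -0.1147] w -0.19969491163304914
tip rail 0.7614033828915192 87.67420013724525 33.342620823072764 R z [ 0.0002 -0.0003 -1.    ]
slide [0.0877 0.0005 0.0134] roll -0.1397076566517228
```

Call:
carry_out(
  slide=[
    [-0.001,0,0],
    [-0.002,0,0],
    [-0.002,0,0],
  ],
  roll=[0,0,0],
  claw=[0,0,0],
)

```text
clock: 12.48
position: [493.3, -3.9, 206.4]
ee_rot: [0.791, -0.612, 0.001, 0.001]
contact_force: [4.2, -14.7, -1.5]
gripper_width: 0.2
grasp_force: 8.1
```

```bash
sed -i 's/<140)/<149)/' seg.py; python3 seg.py
```

```text
scene front edge y 148.42780506840268 z vs y slope 0.2551874768573859
next y [-135.8243  -87.1475]
top front edge y 148.29660068458156 z vs y slope -0.033565909616359316
next y [-134.998   -86.2232]
t 12.575 j [ 0.3227  0.4136 -0.5547  0.0041 -0.6026 -0.0717] F [  5.3061 -15.592   -2.1898] w -0.23377302542211775
tip rail 0.8665808732283297 88.20261013702743 33.38803778356612 R z [ 0.0006 -0.0022 -1.    ]
slide [0.0882 0.0007 0.0136] roll -0.13013064492190551
```

The force rose to 16 N and the motion stalled, so the segment is against the end stop. I'll back off and lift clear.

Call:
carry_out(
  slide=[
    [0.003,0,0],
    [0.007,0,0],
    [0.01,0,0],
    [0.012,0,-0.01],
    [0.015,0,-0.04],
    [0.02,0,-0.08],
    [0.06,0,-0.12],
    [0.1,0,-0.15],
  ],
  roll=[0,0,0,0,0,0,0,0],
  claw=[0,0,0,0,0,0,0,0],
)

```text
clock: 13.58
position: [517.9, -99.5, 359.3]
ee_rot: [0.792, -0.611, 0.001, -0.001]
contact_force: [0.9, 1.0, 1.1]
gripper_width: 0.2
grasp_force: 0.0
```

Run:
```python
import numpy as np
from seg import *
for n in('scene','top'):
    p,q=cloud(n)
    k=q[(abs(q[:,0])<20)&(q[:,1]>70)&(q[:,1]<149)&(q[:,2]>62)&(q[:,2]<78)];print(n,'front seg y',np.percentile(k[:,1],[2,98]))
    k=q[(abs(q[:,0])<14)&(q[:,1]>0)&(q[:,1]<80)&(q[:,2]<60)];print('strip z',np.median(k[:,2]))
    if n=='scene':save(p,'end.png',(210,180,370,300),5)
```

```text
scene front edge y 147.95311105102186 z vs y slope 0.0421783975202891
next y [-135.821   -87.2229]
top front edge y 147.88756637417944 z vs y slope -0.002598513504539456
next y [-135.1509  -86.4124]
t 13.675 j [ 0.1148  0.2579 -0.2961  0.0019 -1.0074  0.136 ] F [-0.6256 -0.0206 -0.307 ] w -0.0613594840600892
tip rail 1.1859669402576185 -12.531201473526618 187.89113559703947 R z [ 0.0096 -0.0005 -1.    ]
slide [-0.013   0.0028  0.1678] roll -0.2745359407346655
scene front seg y [ 99.9053 148.1038]
strip z 29.166797640608138
top front seg y [100.6964 147.9553]
strip z 27.449691351233753
```

View pics/end.png

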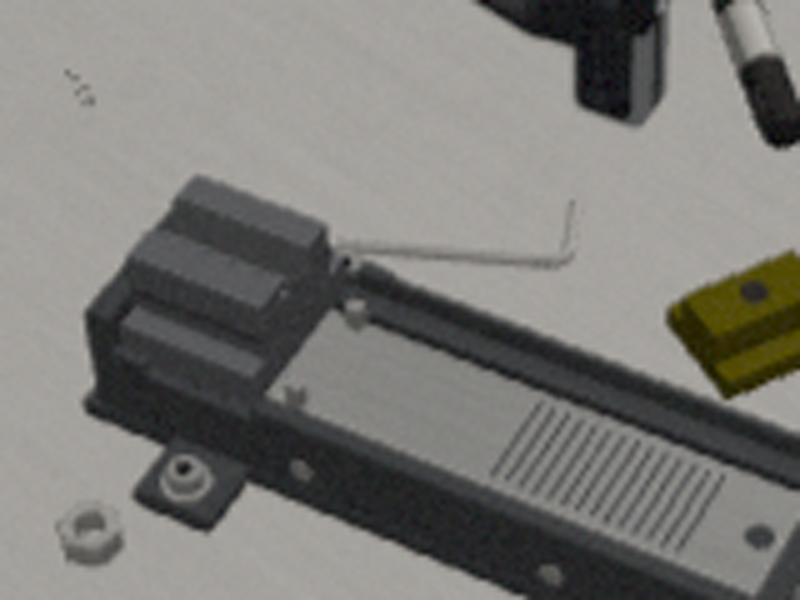

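The end view shows the segment against the end stop at (200,290). Both lugs stand up behind it at (295,395) and (355,312), and the strip is back at its starting height.

```bash
python3 -c "
from bench import *
print(job_done())"
```

```text
the job is handed in; nothing more can be done
None
```

The front segment is in the nest against the end stop with the catch up behind it, the second segment and the bystanders were left where they were, and the job is handed in (no verdict was returned).

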